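# Test the studio's safety breaker

## Robot

A 6-joint arm with a two-finger parallel gripper is mounted at the origin on the work surface. World frame = base frame: x ahead of the robot, y to its left, z up, the work surface at z = 0. Lengths are in m, angles in rad, forces in N, time in s.
With the tool pointing down it reaches from about 0.425 to 0.95 m from the base axis. Payload 3.5 kg.
Tool frame: the origin (TCP) lies at the very end of the fingers, on their centre line; the grasp point (between the pads) lies 19 mm behind it; z points along the fingers, y is the line along which they close (so a half turn about z gives the same grasp; the last joint's range is limited). The gripper opens to 85 mm and grips with 20 to 120 N. Pads are 22 mm wide; open, the fingers measure 114 mm over their backs; the gripper's body (76 mm by 85 mm) begins 54 mm behind the grasp point. The pads swing forward as they close: fully open they stand 13 mm farther back than shut.
Start: joints at [-1.433, 0.286, 1.577, -0, 1.279, -0.15], TCP at [0.192, -0.647, 0.201] pointing down, gripper open.
Joint ranges: [-2.77, 2.77], [-0.9, 2.22], [0.21, 2.48], [-1.53, 4.67], [0.24, 2.81], [-2.84, 2.84]. Speed limits (rad/s): [2.79, 2.79, 3.14, 3.14, 3.14, 3.14].

## Interface

Orientations are given as a unit quaternion [x, y, z, w].
In Python, from plant import ctrl gives the robot as it stands.
- The arm moves only by the tool carry_out, never from a script. Its argument "deltas" is one flat list of numbers, 6 for each row, row after row: the shift along the tool's x, y, z in m, then the turn, a rotation vector about the tool's x, y, z in rad. A call has 1 to 5 rows; each row is the pose to reach, as a shift and turn from the pose commanded when the call began, along the tool's axes at that moment; what a row does not reach only later rows make up. A row lasts 1/8 s, in which the tool goes at most 62.5 mm and 10.7 degrees, less where a joint would pass 70% of its speed; a pose out of reach is approached as far as the arm can. A call with a gripper value outside its range is refused whole. "grip" is the opening in per cent of the stroke, from 0 (shut) to 100 (fully open), set as the call begins (left out, the last holds). The fingers move at their own pace and stop on an object; "grip_force" is the grip in N (left out, the last holds). Time passes only in rows, so rows that repeat a pose let the fingers close. It gives the time, the measured TCP pose, the force, the opening and the grip force at its end, in the units of the state.
- ctrl.get_state(): the state, without advancing time (a new reading comes with each control period).
- ctrl.read_camera(name): name is "side" or "top"; returns (picture, depth): 480x640x3 uint8, red, green, blue; 480x640 float32, m along the optical axis (not along the pixel's ray), 0 where there is no reading.
- ctrl.camera_model(name): a dict with "intrinsics" (3x3 intrinsics, pixels), "extrinsics" (4x4, takes a point from world to camera coordinates). Camera axes: x right, y down, z forward; pixel columns grow to the right and rows downward; lengths in m; the calibration is good to about 2 mm. A picture is of the moment at which its call begins. camera_model takes no time and is no camera call.
- ctrl.sign_off(): hands the job in; it is judged then, once.
Trained networks look in the newest picture that a camera, given by its name, has taken for a name from the list of things; names that differ only in an ending like _2 or _b are one class to them, and where a whole thing is asked for, a point or a joint stands for the part that bears it (a point fixed in the world has none). Each returns a list of dicts, best first, with "score" (0 to 1); they miss things now and then, are a little off and sometimes report something else, mostly with a low value. They report only what shows in the picture. A call takes as long as a camera call. They do not tell look-alikes from the thing itself.
- ctrl.find_in(camera, query): "uv" ([column, row] in pixels, amid what is visible of it).
The state is a dict: "time": time; "qpos": joint angles; "dq": joint speeds; "joint_efforts": joint torques, N m; "eef_pos": TCP position; "tcp_rot": TCP orientation; "contact_force": force on the tool from outside, world axes, zero at the start; "wrist_torque": the same for the moment, N m; "opening": opening from 0.0 (shut) to 1.0 (fully open); "finger_force": force on a finger pad.
Only numpy, scipy, OpenCV 4.12 (cv2) and the standard library are available. Lean on these libraries where they do the work, as an engineer would, in place of code of your own. Each camera call takes 0.05 s, during which the arm holds its last target. There are 200 camera calls.

## Task

Do the monthly safety-breaker test on the yellow power box: pull the orange guard cover out of its pocket by its fin and set it down flat on the cork mat without dropping it. Then push the blue test button in until the red-barred lever trips and drops, let the button go, and lift the lever all the way back up so that it stays. Leave the notebook, tumbler and tape roll where they are.

Things in the scene. Friction and masses are not known exactly. Their poses are not given: they have to be found in the camera images.
- power_box: Yellow wedge-shaped power box fixed to the table, 250 mm wide (its y), 168 mm deep (its x -57 to +110), 140 mm high. Origin on the table; x towards its back, z up. Its front is a face that rises at 40 degrees from x -57, z 47 mm to x +54, z 140 mm; it looks roughly to the robot's left (+y of the world). A 22 mm thick dark guard bar spans the face.
- face_mid (a point): Middle of the box's sloping face, at (0, 0, 95 mm) in the box frame. Face coordinates used below, in mm from here: u up the slope, direction (cos 40, 0, sin 40) in the box frame; y as the box's; n out of the face, direction (-sin 40, 0, cos 40).
- bar_mid (a point): Middle of the guard bar's axis, at u 74, y 0, n 64; the bar runs along y from -115 to +115 and its ends turn down to the face. It blocks a vertical tool above cover and button: work along n, with the tool tilted about 40 degrees.
- pocket (a point): Centre of the floor of the cover's pocket, u 10, y -55, n 0. Inside 67 x 67 mm; walls 16 mm high and 6 mm thick stand on the face. The cover comes out along n only.
- lever_hinge (a point): Lever hinge, u -15, y 55, n 8; its axis is along y. Two black cheeks, 22 mm high, stand 16 mm and more to either side of the lever's centre line.
- guard_cover: Loose orange plastic cover, 64 x 64 mm and 16 mm high, a hollow cap over the test button, flush with the pocket's rim (1.5 mm play each side), about 0.12 kg. On top, the only thing to grip: a fin 12 mm thick (its y), 44 mm long (its x), 30 mm high (16 to 46 mm above the origin). Origin at the centre of its underside; z out through the fin; in the pocket its axes lie along u, y, n.
- mat: Cork mat fixed on the table, 130 x 130 mm, 4 mm thick, to the left or to the right of the box as the robot sees it. Origin at the centre of its underside.
- button_top (a point): Centre of the top of the blue round test button, 32 mm wide, at u 10, y -55, n 11 mm in the middle of the pocket, hidden under the cover at the start.
- test_button (a joint): Travel of the test button along -n, m: 0 out, 0.009 fully in. A spring pushes it out, 1 N at first, 4 N fully in; the lever trips at about 0.0055.
- lever_bar (a point): Centre of the red cross bar at the lever's end: round, 16 mm thick, 66 mm long, along y, on a 12 mm shaft, 70 mm from the hinge. Up (set): u 44, n 45 mm. Down (tripped): u -45, n 71 mm.
- reset_lever (a joint): Lever angle, rad: 0 fully up (set, leaning back against its stop), about 1.45 fully down (tripped, leaning towards the robot). It swings freely, held at either end by its weight alone; it balances at 0.31: lifted past that it falls home to 0, and only while the button is out. Pushing it needs less than 3 N.
- notebook: Bystander: blue notebook with white stripes, 150 x 105 x 22 mm, on the other side of the box from the mat. Origin at the centre of its underside.
- tumbler: Bystander: purple closed tumbler, 74 mm wide, 130 mm high, far right of the box. Origin at the centre of its underside.
- tape_roll: Bystander: cardboard-coloured tape roll lying flat, 100 mm wide, 25 mm high, far left of the box. Origin at the centre of its underside.
There are look-alikes about, which are no part of the job. What is meant by the mat is not green, and is the larger of those in its own colour. There is more than one size of the guard_cover; the one meant has the size given above.

How it is judged:
By the outcome, as a careful person would: the job done as asked, in the order asked, and still so for the second after the job is handed in, with the robot touching nothing.
It also fails if it takes over 72 s, if anything falls off the work surface, if the arm or the gripper's body presses on something with over 40 N, if the wrist force passes 120 N, or if a joint passes its speed limit or range.

## Working session

There is one attempt and no reset: what is moved stays moved. The work goes in short steps, Python scripts to look and compute and a tool call to move; the robot and the scene stay as the last step left them, time stands still between calls to the robot, and variables do not carry over. Pictures are saved under pics/ and viewed, at most 10 in all, crops included, and the job is handed in when it is done.

Besides the shell and the picture viewer there is one more tool, called after "Emit:" as name(argument=value, ...) on one line, values as JSON. carry_out: Moves the arm, as the interface text tells. Its arguments: {"type":"object","properties":{"deltas":{"type":"array"},"grip":{"type":"number"},"grip_force":{"type":"number"}},"required":["deltas"]}

```bash
ls; mkdir -p pics; python3 - <<'E'
from plant import ctrl
import cv2,numpy as np,pickle
d={}
for c in("side","top"):
    p,z=ctrl.read_camera(c); cv2.imwrite(f"pics/{c}0.png",p[:,:,::-1]); d[c]=(p,z,ctrl.camera_model(c))
    m=d[c][2];K=np.array(m["intrinsics"]);T=np.array(m["extrinsics"])
    for q in("power_box","guard_cover","mat","lever_bar","notebook","tumbler","tape_roll"):
        o=[]
        for r in ctrl.find_in(c,q)[:4]:
            u,v=r["uv"];dz=z[int(v),int(u)]
            w=np.linalg.inv(T)@np.r_[np.linalg.inv(K)@[u*dz,v*dz,dz],1]
            o.append((np.round(r["uv"]).tolist(),round(r["score"],2),w[:3].round(3).tolist()))
        print(c,q,o)
pickle.dump(d,open("d0.pkl","wb"))
print(ctrl.get_state())
E
```

```text
pics
side power_box [([306.0, 270.0], 0.92, [0.511, -0.01, 0.099])]
side guard_cover [([337.0, 394.0], 0.96, [0.306, 0.18, 0.019]), ([325.0, 267.0], 0.63, [0.47, -0.025, 0.115]), ([280.0, 234.0], 0.3, [0.589, -0.021, 0.156])]
side mat [([386.0, 253.0], 0.75, [0.462, -0.296, 0.003]), ([318.0, 198.0], 0.64, [0.687, -0.314, 0.084]), ([410.0, 223.0], 0.61, [0.485, -0.484, -0.007]), ([288.0, 248.0], 0.35, [0.579, -0.039, 0.115])]
side lever_bar [([282.0, 234.0], 0.81, [0.583, -0.022, 0.159]), ([288.0, 245.0], 0.17, [0.586, -0.046, 0.115])]
side notebook [([218.0, 424.0], 0.82, [0.437, 0.35, 0.018])]
side tumbler [([317.0, 198.0], 0.77, [0.69, -0.313, 0.082])]
side tape_roll [([140.0, 359.0], 0.61, [0.666, 0.326, 0.021])]
top power_box [([322.0, 224.0], 0.88, [0.549, -0.058, 0.121])]
top guard_cover [([306.0, 252.0], 0.83, [0.471, -0.013, 0.14]), ([251.0, 309.0], 0.82, [0.317, 0.153, 0.066])]
top mat [([464.0, 249.0], 0.97, [0.479, -0.49, 0.001]), ([402.0, 246.0], 0.87, [0.492, -0.299, 0.007]), ([409.0, 325.0], 0.81, [0.256, -0.31, 0.001])]
top lever_bar [([308.0, 210.0], 0.58, [0.58, -0.0
[... 268 characters left out ...]
y([-1.43302430e+00,  2.86274997e-01,  1.57667122e+00, -5.61950175e-06,
        1.27862349e+00, -1.50006246e-01]), 'dq': array([ 2.66273068e-04, -3.28391667e-04, -3.30804280e-05, -6.35892268e-04,
       -2.88025596e-05, -2.30506062e-04]), 'joint_efforts': array([ 1.44405698e-03, -4.05913675e+01, -2.92922616e+01, -6.76027503e-05,
        4.86781646e-04,  3.85560783e-08]), 'eef_pos': array([ 0.19160217, -0.64722833,  0.20095716]), 'tcp_rot': array([ 9.89665691e-01,  1.43393936e-01, -2.76080659e-06,  1.14550257e-05]), 'contact_force': array([ 0.16358119,  0.13621835, -1.03460733]), 'wrist_torque': array([-0.00791229, -0.02803081, -0.02498825]), 'finger_force': 0.0, 'opening': 0.9937516383848185}
```

View pics/side0.png

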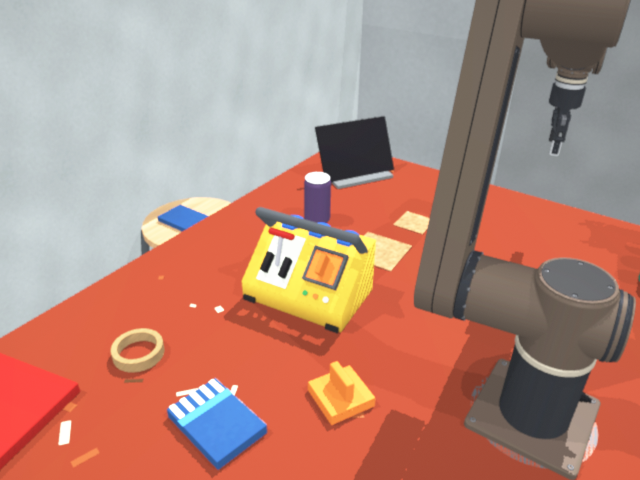

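View pics/top0.png

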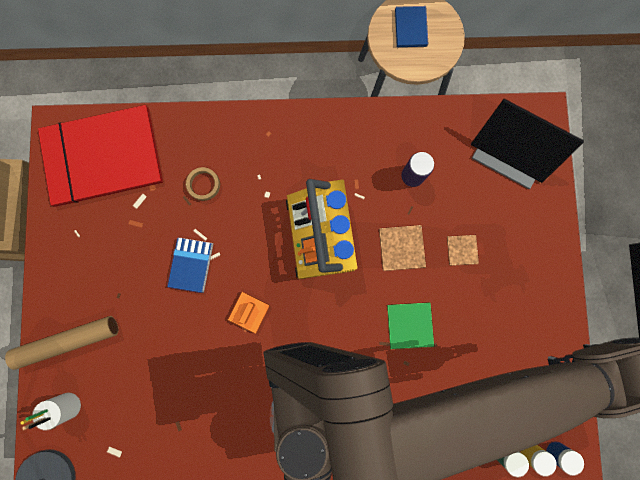

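The side view shows the box with the set lever (282,234) and the cover in its pocket (325,267). The large loose orange cover (337,394) is a look-alike. In the top view the mat is the larger cork square (402,248), and the smaller one (463,250) and the green one are look-alikes. Next I fit the poses.

```bash
cat > h.py <<'E'
import numpy as np,cv2,pickle
from scipy.optimize import least_squares
from scipy.spatial.transform import Rotation as R
def cloud(p,z,m):
    K=np.array(m["intrinsics"]);T=np.linalg.inv(np.array(m["extrinsics"]))
    v,u=np.mgrid[:480,:640]
    c=np.stack([(u-K[0,2])/K[0,0]*z,(v-K[1,2])/K[1,1]*z,z],-1)
    return c@T[:3,:3].T+T[:3,3]
s,c=np.sin(np.radians(40)),np.cos(np.radians(40))
def boxR(yaw): return R.from_euler('z',yaw).as_matrix()
def face2box(u,y,n): return np.array([u*c-n*s,y,.095+u*s+n*c])
E
cat > fit.py <<'E'
from h import *
d=pickle.load(open("d0.pkl","rb"))
P={}
for k,(p,z,m) in d.items():
    w=cloud(p,z,m);h=cv2.cvtColor(p,cv2.COLOR_RGB2HSV)
    ok=(z>0)&(abs(w[...,0]-.54)<.22)&(abs(w[...,1]+.06)<.2)&(w[...,2]>.01)
    yel=ok&(h[...,0]>23)&(h[...,0]<33)&(h[...,1]>140)&(h[...,2]>90)
    yel=cv2.erode(yel.astype(np.uint8),np.ones((2,2)))>0
    P[k]=w[yel]; print(k,yel.sum(),P[k].min(0).round(3),P[k].max(0).round(3))
def sd(q,P):
    b=(P-[q[0],q[1],q[3]])@boxR(q[2])
    x,y,z=b.T
    return np.max([-57e-3-x,x-.110,z-.140,-s*x+c*(z-.095),abs(y)-.125],0)
def fit(pts):
    best=None
    for dy in(-.03,0,.03):
      r=least_squares(lambda q:sd(q,pts),[.54,-.05+dy,-np.pi/2,0],loss='soft_l1',f_scale=.002)
      if best is None or r.cost<best.cost:best=r
    return best
for n,pts in(("side",P["side"]),("top",P["top"]),("both",np.vstack(list(P.values())))):
    r=fit(pts);print(n,r.x.round(4),r.cost,np.median(abs(r.fun)).round(4))
q=r.x;np.save("box.npy",q)
# features in face coords
for k,(p,z,m) in d.items():
    w=cloud(p,z,m);h=cv2.cvtColor(p,cv2.COLOR_RGB2HSV)
    b=(w-[q[0],q[1],q[3]])@boxR(q[2])-[0,0,.095]
    f=np.stack([b[...,0]*c+b[...,2]*s,b[...,1],-b[...,0]*s+b[...,2]*c],-1)*1e3
    ins=(z>0)&(abs(f[...,0])<100)&(abs(f[...,1])<125)&(f[...,2]>-10)&(f[...,2]<120)
    fin=ins&(h[...,0]>6)&(h[...,0]<22)&(h[...,1]>140)&(abs(f[...,0]-10)<38)&(abs(f[...,1]+55)<38)
    for nm,msk in(("fin",fin&(f[...,2]>22)),("covertop",fin&(f[...,2]<22)&(f[...,2]>8)),("red",ins&((h[...,0]<6)|(h[...,0]>174))&(h[...,1]>150)&(f[...,2]>25)&(f[...,1]>0)),
       ("bar",ins&(p.max(2)<110)&(f[...,2]>55)&(abs(f[...,1])<90))):
        g=f[msk]; print(k,nm,len(g),*([np.percentile(g,[2,50,98],axis=0).T.round(1).tolist()] if len(g) else []))
# mat
p,z,m=d["top"];w=cloud(p,z,m)
msk=np.zeros((480,640),np.uint8);msk[215:282,370:436]=1
h=cv2.cvtColor(p,cv2.COLOR_RGB2HSV)
k=(msk>0)&(h[...,0]>9)&(h[...,0]<25)&(p[...,1]>100)
k=cv2.morphologyEx(k.astype(np.uint8),cv2.MORPH_OPEN,np.ones((3,3)))>0
g=w[k];print("mat",cv2.minAreaRect(g[:,:2].astype(np.float32)),np.median(g,0).round(4),g.mean(0).round(4))
E
python3 fit.py
```

```text
side 4205 [ 0.32  -0.145  0.011] [0.658 0.122 0.141]
top 10 [ 0.422 -0.147  0.134] [ 0.45  -0.142  0.144]
side [ 0.5318 -0.026  -1.457  -0.0037] 0.007924266170835335 0.0011
top [ 0.54   -0.0541 -1.5708 -0.0021] 2.596907912563297e-05 0.0023
both [ 0.5318 -0.026  -1.457  -0.0037] 0.007954597221010194 0.0012
side fin 194 [[-12.6, 7.9, 30.0], [-62.7, -59.4, -49.9], [23.0, 43.3, 49.0]]
side covertop 635 [[-21.0, 7.7, 40.4], [-86.3, -63.0, -22.2], [11.3, 16.0, 20.9]]
side red 129 [[38.8, 44.2, 50.0], [24.9, 51.7, 82.2], [47.9, 52.3, 56.7]]
side bar 240 [[64.0, 67.8, 71.2], [-88.4, -5.8, 87.9], [66.4, 71.7, 76.7]]
top fin 83 [[-10.7, 16.6, 34.9], [-58.3, -53.3, -44.2], [22.3, 46.9, 51.1]]
top covertop 204 [[-20.4, 0.3, 20.5], [-84.0, -60.4, -20.8], [14.2, 18.5, 21.5]]
top red 53 [[41.1, 47.6, 52.0], [27.6, 55.4, 82.7], [50.7, 54.7, 58.9]]
top bar 553 [[69.5, 83.2, 89.4], [-86.5, -2.6, 85.5], [62.5, 74.3, 79.7]]
mat ((0.46650299429893494, -0.20428021252155304), (0.148777574300766, 0.34478098154067993), 14.125863075256348) [ 0.489  -0.2995  0.0031] [ 0.4888 -0.2988  0.0083]
```

```bash
sed -i 's/(h\[...,0\]>23)&(h\[...,0\]<33)&(h\[...,1\]>140)&(h\[...,2\]>90)/(h[...,0]>(22.5 if k=="side" else 20))\&(h[...,0]<33)\&(h[...,1]>140)\&(h[...,2]>70)\&(w[...,1]<.06)/; s/sd(q,pts),\[.54,-.05+dy,-np.pi\/2,0\]/sd(np.r_[q,0],pts),[.54,-.05+dy,-np.pi\/2]/; s/^q=r.x;/q=np.r_[r.x,0];/; s/^k=(msk>0).*/k=(msk>0)\&(h[...,0]>7)\&(h[...,0]<28)\&(p[...,1]>100)\&(w[...,2]<.02)\&(z>0)\&(h[...,1]<190)/' fit.py
cat >> fit.py <<'E'
lab=cv2.connectedComponentsWithStats(k.astype(np.uint8));print(lab[2][1:],lab[3][1:]);print(g.min(0),g.max(0))
print("hsv box top",h[200:204,325],h[265,345],"mat",h[248,400])
e=g[:,:2];print("mat sides 2/98", [np.percentile((e@[np.cos(a),np.sin(a)]),[1,99]).round(4).tolist() for a in np.radians([0,90])])
E
python3 fit.py
```

```text
side 4782 [ 0.399 -0.147  0.011] [0.658 0.048 0.141]
top 1628 [ 0.406 -0.147  0.013] [0.667 0.041 0.161]
side [ 0.5319 -0.0283 -1.4528] 0.008517592818300853 0.0014
top [ 0.535  -0.0259 -1.4543] 0.0024377820764401406 0.0013
both [ 0.532  -0.0279 -1.4523] 0.011502870259204205 0.0015
side fin 187 [[-16.6, 3.9, 25.7], [-62.5, -59.1, -50.2], [22.7, 42.3, 47.8]]
side covertop 641 [[-25.0, 3.6, 36.4], [-86.1, -62.5, -22.1], [9.9, 14.6, 20.1]]
side red 129 [[35.2, 40.5, 46.4], [25.0, 51.8, 82.2], [46.2, 50.5, 54.9]]
side bar 239 [[60.5, 64.0, 67.1], [-88.3, -5.8, 87.5], [64.6, 70.1, 75.2]]
top fin 79 [[-14.7, 13.1, 30.9], [-58.0, -53.1, -46.2], [26.9, 45.5, 49.6]]
top covertop 204 [[-24.2, -3.3, 16.5], [-83.5, -60.3, -21.1], [13.1, 17.1, 20.6]]
top red 53 [[37.6, 43.9, 48.4], [27.6, 55.5, 82.8], [49.0, 52.9, 57.2]]
top bar 552 [[66.0, 79.4, 85.5], [-86.5, -2.9, 85.5], [61.1, 72.7, 78.2]]
mat ((0.4900935888290405, -0.2998930513858795), (0.13004551827907562, 0.12902557849884033), 3.1318249702453613) [ 0.4891 -0.2996  0.0031] [ 0.4894 -0.2998  0.003 ]
[[ 380  225   46   46 1781]] [[402.12015722 247.37675463]]
[ 0.42182448 -0.36712733 -0.00546807] [ 0.55708198 -0.23349779  0.01267943]
hsv box top [[ 22 221 181]
 [ 21 216 191]
 [ 22 213 193]
 [ 22 218 188]] [ 22 190 229] mat [ 15 129 160]
mat sides 2/98 [[0.426, 0.5532], [-0.3636, -0.2365]]
```

```bash
cat > plan.py <<'E'
from h import *
import json
B=np.array([.533,-.026,0]);YAW=-1.4535
def fw(u,y,n): return B+boxR(YAW)@face2box(u/1e3,y/1e3,n/1e3)
def fR(tilt=40,flip=False):
    "tool z along -n for tilt 40 (rot about box y); tool y = box y"
    t=np.radians(tilt);M=np.array([[-np.cos(t),0,np.sin(t)],[0,1,0],[-np.sin(t),0,-np.cos(t)]])
    return R.from_matrix(boxR(YAW)@M)
def cur():
    from plant import ctrl
    st=ctrl.get_state();return np.array(st["eef_pos"]),R.from_quat(st["tcp_rot"])
def plan(start,wps):
    "wps: (pos,R,rows). prints calls of <=5 rows; chained from the rounded numbers"
    p,r=start;rows=[]
    pp,rr=p,r
    for q,o,n in wps:
        rv=(rr.inv()*o).as_rotvec()
        for i in range(1,n+1): rows.append((pp+(q-pp)*i/n, rr*R.from_rotvec(rv*i/n)))
        pp,rr=q,o
    for i in range(0,len(rows),5):
        out=[]
        for q,o in rows[i:i+5]:
            out+=np.r_[r.inv().apply(q-p).round(4),(r.inv()*o).as_rotvec().round(3)].tolist()
        print([x+0. for x in out])
        l=np.array(out[-6:]);p,r=p+r.apply(l[:3]),r*R.from_rotvec(l[3:])
    np.savez("cmd.npz",p=p,q=r.as_quat());return p,r
def cmd():
    d=np.load("cmd.npz");return d["p"],R.from_quat(d["q"])
E
python3 - <<'E'
from plan import *
s0=cur();T=fR();G=fw(10,-55,19);S=fw(10,-55,150)
print(G,S,T.as_matrix().round(2))
mid=s0[1]*R.from_rotvec((s0[1].inv()*T).as_rotvec()*.5)
print(np.degrees((s0[1].inv()*T).magnitude()))
plan(s0,[(np.array([.42,-.40,.38]),mid,7),(np.array([.48,.02,.36]),T,8),(S,T,5)])
E
```

```text
[ 0.47784515 -0.02791528  0.11598272] [0.46799083 0.0557113  0.21633454] [[-0.09  0.99  0.08]
 [ 0.76  0.12 -0.64]
 [-0.64  0.   -0.77]]
88.11777924564636
[0.0413, -0.0246, -0.0256, -0.035, -0.041, -0.096, 0.0826, -0.0492, -0.0512, -0.07, -0.083, -0.191, 0.1239, -0.0738, -0.0767, -0.104, -0.124, -0.287, 0.1652, -0.0984, -0.1023, -0.139, -0.165, -0.383, 0.2066, -0.123, -0.1279, -0.174, -0.207, -0.478]
[0.0405, 0.0009, -0.0364, -0.035, -0.041, -0.096, 0.081, 0.0019, -0.0727, -0.07, -0.082, -0.191, 0.1218, -0.0301, -0.0841, -0.1, -0.118, -0.275, 0.1627, -0.0621, -0.0954, -0.131, -0.155, -0.359, 0.2035, -0.0941, -0.1068, -0.161, -0.191, -0.443]
[0.0468, -0.0093, -0.0232, -0.031, -0.036, -0.083, 0.0936, -0.0186, -0.0465, -0.061, -0.072, -0.167, 0.1403, -0.0279, -0.0698, -0.092, -0.108, -0.251, 0.1871, -0.0372, -0.0931, -0.122, -0.145, -0.334, 0.2339, -0.0465, -0.1164, -0.153, -0.181, -0.418]
[0.0242, -0.0016, 0.0172, 0.0, 0.0, 0.0, 0.0483, -0.0031, 0.0345, 0.0, 0.0, 0.0, 0.0724, -0.0047, 0.0518, 0.0, 0.0, 0.0, 0.0965, -0.0062, 0.069, 0.0, 0.0, 0.0, 0.1207, -0.0078, 0.0863, 0.0, 0.0, 0.0]
```

Emit:
carry_out(deltas=[0.041, -0.025, -0.026, -0.035, -0.041, -0.096, 0.083, -0.049, -0.051, -0.07, -0.083, -0.191, 0.124, -0.074, -0.077, -0.104, -0.124, -0.287, 0.165, -0.098, -0.102, -0.139, -0.165, -0.383, 0.2066, -0.123, -0.1279, -0.174, -0.207, -0.478], grip=50)

```text
time: 1.42
eef_pos: [0.3557, -0.4694, 0.3299]
tcp_rot: [0.918, 0.373, -0.089, 0.101]
contact_force: [0.5, -0.6, -1.1]
opening: 0.501
finger_force: 0.0
```

Emit:
carry_out(deltas=[0.0405, 0.0009, -0.0364, -0.035, -0.041, -0.096, 0.081, 0.0019, -0.0727, -0.07, -0.082, -0.191, 0.1218, -0.0301, -0.0841, -0.1, -0.118, -0.275, 0.1627, -0.0621, -0.0954, -0.131, -0.155, -0.359, 0.2035, -0.0941, -0.1068, -0.161, -0.191, -0.443])

```text
time: 2.05
eef_pos: [0.4425, -0.2407, 0.3727]
tcp_rot: [0.791, 0.56, -0.165, 0.186]
contact_force: [1.9, -0.2, 0.4]
opening: 0.496
finger_force: 0.0
```

Emit:
carry_out(deltas=[0.0468, -0.0093, -0.0232, -0.031, -0.036, -0.083, 0.0936, -0.0186, -0.0465, -0.061, -0.072, -0.167, 0.1403, -0.0279, -0.0698, -0.092, -0.108, -0.251, 0.1871, -0.0372, -0.0931, -0.122, -0.145, -0.334, 0.2339, -0.0465, -0.1164, -0.153, -0.181, -0.418])

```text
time: 2.68
eef_pos: [0.48, 0.0219, 0.3604]
tcp_rot: [0.623, 0.703, -0.227, 0.257]
contact_force: [1.0, 0.7, -0.1]
opening: 0.502
finger_force: 0.0
```

Emit:
carry_out(deltas=[0.0242, -0.0016, 0.0172, 0.0, 0.0, 0.0, 0.0483, -0.0031, 0.0345, 0.0, 0.0, 0.0, 0.0724, -0.0047, 0.0518, 0.0, 0.0, 0.0, 0.0965, -0.0062, 0.069, 0.0, 0.0, 0.0, 0.1207, -0.0078, 0.0863, 0.0, 0.0, 0.0])

```text
time: 3.3
eef_pos: [0.4679, 0.0561, 0.2156]
tcp_rot: [0.624, 0.702, -0.227, 0.256]
contact_force: [-0.5, 0.1, 0.6]
opening: 0.497
finger_force: 0.0
```

```bash
cat > look.py <<'E'
import sys,cv2
from plant import ctrl
from h import *
tag=sys.argv[1];o=[];d={}
for c,(x,y,w,hh) in {"side":(220,170,200,170),"top":(250,150,200,170)}.items():
    p,z=ctrl.read_camera(c);d[c]=(p,z,ctrl.camera_model(c))
    o.append(cv2.resize(p[y:y+hh,x:x+w,::-1],None,fx=2,fy=2,interpolation=cv2.INTER_CUBIC))
pickle.dump(d,open(f"d{tag}.pkl","wb"))
cv2.imwrite(f"pics/{tag}.png",np.hstack(o))
E
python3 look.py a; python3 - <<'E'
from plan import *
plan(cur(),[(fw(10,-55,70),fR(),3),(fw(10,-55,50),fR(),2),(fw(10,-55,19),fR(),5)])
E
```

```text
[-0.0008, 0.0008, 0.0258, -0.002, 0.0, 0.002, -0.0017, 0.0017, 0.0516, -0.003, 0.0, 0.003, -0.0025, 0.0025, 0.0775, -0.005, 0.0, 0.005, -0.0025, 0.0026, 0.0875, -0.005, 0.0, 0.005, -0.0025, 0.0026, 0.0975, -0.005, 0.0, 0.005]
[0.0, 0.0, 0.0062, 0.0, 0.0, 0.0, 0.0, 0.0, 0.0124, 0.0, 0.0, 0.0, 0.0, 0.0, 0.0186, 0.0, 0.0, 0.0, 0.0, 0.0, 0.0248, 0.0, 0.0, 0.0, 0.0, 0.0, 0.031, 0.0, 0.0, 0.0]
```

View pics/a.png

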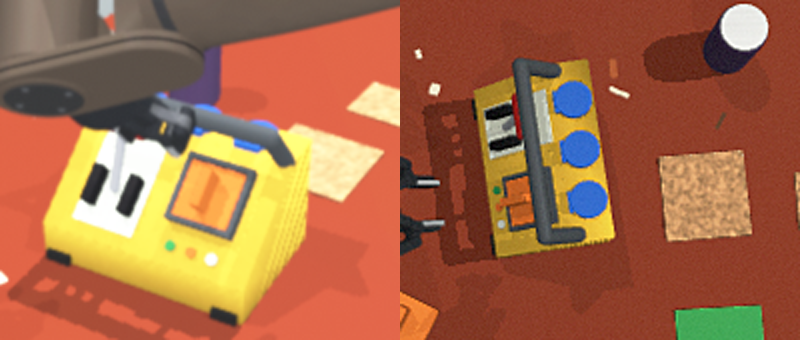

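The fingers (428,182 and 428,224 in the top crop) straddle the fin's line at (518,203). I'm going in along n.

Emit:
carry_out(deltas=[-0.001, 0.001, 0.026, -0.002, 0, 0.002, -0.0017, 0.0017, 0.052, -0.003, 0, 0.003, -0.0025, 0.0025, 0.0775, -0.005, 0, 0.005, -0.0025, 0.0026, 0.0875, -0.005, 0, 0.005, -0.0025, 0.0026, 0.0975, -0.005, 0, 0.005])

```text
time: 4.03
eef_pos: [0.4791, -0.0083, 0.1442]
tcp_rot: [0.626, 0.701, -0.224, 0.259]
contact_force: [0.1, -0.9, -0.6]
opening: 0.499
finger_force: 0.0
```

Emit:
carry_out(deltas=[0, 0, 0.006, 0, 0, 0, 0, 0, 0.012, 0, 0, 0, 0, 0, 0.0186, 0, 0, 0, 0, 0, 0.0248, 0, 0, 0, 0, 0, 0.031, 0, 0, 0])

```text
time: 4.65
eef_pos: [0.4807, -0.0281, 0.1192]
tcp_rot: [0.625, 0.701, -0.225, 0.258]
contact_force: [0.7, -0.4, -0.5]
opening: 0.503
finger_force: 0.0
```

Emit:
carry_out(deltas=[0, 0, 0, 0, 0, 0, 0, 0, 0, 0, 0, 0, 0, 0, 0, 0, 0, 0, 0, 0, 0, 0, 0, 0, 0, 0, 0, 0, 0, 0], grip=0, grip_force=40)

```text
time: 5.28
eef_pos: [0.4807, -0.0278, 0.1196]
tcp_rot: [0.625, 0.701, -0.225, 0.258]
contact_force: [-0.6, 0.2, -0.1]
opening: -0.004
finger_force: 0.0
```

```bash
python3 look.py b; python3 - <<'E'
from plan import *
p,r=cur();b=(p-B)@boxR(YAW)-[0,0,.095]
print("TCP u y n",[(b[0]*c+b[2]*s)*1e3,b[1]*1e3,(-b[0]*s+b[2]*c)*1e3],(fR().inv()*r).as_rotvec())
E
```

```text
TCP u y n [np.float64(12.502536676366224), np.float64(-52.17056029464332), np.float64(21.559831693172235)] [-0.00548607 -0.000341    0.00495448]
```

View pics/b.png

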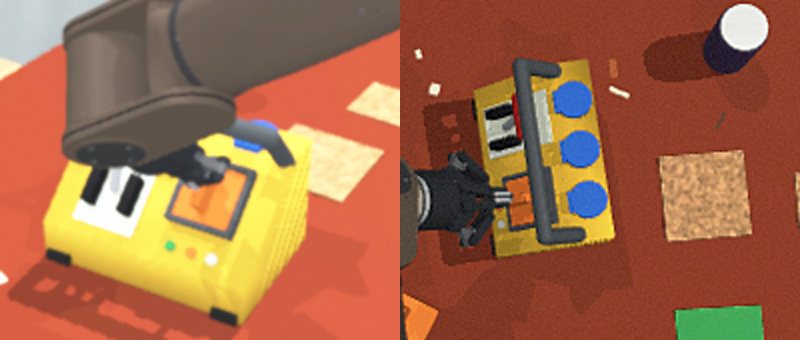

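```bash
python3 - <<'E'
from plan import *
d=pickle.load(open("db.pkl","rb"))
o=[]
for k,(u,v) in {"top":(306,252),"side":(325,262)}.items():
    p,z,m=d[k]
    o.append(cv2.resize(p[v-30:v+30,u-38:u+32,::-1],(400,343),interpolation=cv2.INTER_NEAREST))
    w=cloud(p,z,m);b=(w-B)@boxR(YAW)-[0,0,.095]
    f=np.stack([b[...,0]*c+b[...,2]*s,b[...,1],-b[...,0]*s+b[...,2]*c],-1)*1e3
    K=np.array(m["intrinsics"]);T=np.array(m["extrinsics"])
    for nm,q in(("tcp",cur()[0]),("fintop",fw(10,-55,46)),("finend",fw(-12,-55,46)),("finbase",fw(-12,-55,16)),("finend2",fw(32,-55,46))):
        x=K@(T@np.r_[q,1])[:3];print(k,nm,(x[:2]/x[2]).round(1))
    if k=="top":
        for r in range(v-8,v+8): print(r,[(*(f[r,x].round(0).astype(int).tolist()),*(p[r,x]//26).tolist()) for x in range(u-8,u+10,2)])
cv2.imwrite("pics/b2.png",np.hstack(o))
E
```

```text
top tcp [312.  248.7]
top fintop [305.6 250. ]
top finend [299.8 251.3]
top finbase [307.  251.2]
top finend2 [311.6 248.5]
244 [(20, -40, 84, 1, 1, 1), (20, -40, 77, 1, 1, 1), (16, -40, 64, 1, 1, 1), (-19, -33, 16, 7, 3, 0), (-12, -35, 16, 7, 3, 1), (-4, -36, 17, 7, 3, 1), (5, -38, 18, 7, 3, 1), (9, -38, 15, 7, 3, 1), (19, -40, 18, 7, 3, 1)]
245 [(17, -42, 81, 2, 2, 2), (18, -43, 75, 2, 2, 2), (16, -42, 64, 1, 2, 2), (-17, -36, 20, 6, 3, 1), (-16, -37, 12, 7, 3, 0), (-4, -39, 18, 7, 3, 1), (1, -40, 14, 7, 3, 1), (11, -41, 17, 7, 3, 1), (18, -43, 17, 7, 3, 1)]
246 [(25, -46, 91, 7, 7, 7), (21, -46, 78, 6, 6, 7), (20, -46, 70, 7, 7, 7), (22, -46, 63, 6, 6, 6), (-14, -40, 15, 6, 3, 1), (-4, -42, 17, 7, 3, 1), (2, -43, 17, 5, 2, 1), (27, -47, 36, 7, 3, 1), (31, -48, 33, 7, 3, 1)]
247 [(20, -48, 86, 6, 6, 6), (23, -49, 82, 4, 5, 5), (23, -49, 73, 4, 4, 4), (20, -48, 62, 4, 4, 4), (24, -49, 58, 4, 2, 1), (19, -48, 44, 7, 3, 1), (28, -50, 47, 7, 3, 1), (30, -51, 42, 9, 4, 1), (30, -51, 32, 9, 4, 1)]
248 [(21, -51, 88, 3, 3, 3), (22, -51, 81, 2, 2, 2), (21, -51, 71, 2, 2, 2), (23, -52, 66, 
[... 2004 characters left out ...]
, (-20, -70, 15, 7, 3, 1), (-12, -72, 16, 6, 3, 0), (-5, -73, 15, 6, 3, 1), (0, -74, 12, 6, 3, 1), (14, -76, 19, 6, 3, 1)]
258 [(-66, -66, -2, 6, 5, 1), (-58, -67, -1, 6, 5, 1), (-46, -69, 4, 6, 5, 1), (-28, -72, 15, 1, 1, 2), (-19, -73, 17, 7, 3, 1), (-12, -75, 16, 6, 3, 1), (-2, -76, 19, 6, 3, 1), (1, -77, 14, 7, 3, 1), (10, -78, 16, 7, 3, 1)]
259 [(-66, -69, -1, 6, 5, 1), (-57, -70, 0, 6, 4, 0), (-51, -72, -2, 7, 5, 1), (-29, -75, 15, 1, 1, 2), (-21, -76, 15, 7, 3, 1), (-13, -77, 16, 6, 3, 1), (-7, -78, 14, 6, 3, 1), (1, -80, 14, 7, 4, 1), (8, -81, 14, 7, 3, 1)]
side tcp [322.2 263. ]
side fintop [319.6 261. ]
side finend [315.7 270.7]
side finbase [319.9 274.7]
side finend2 [323.4 251.4]
```

View pics/b2.png

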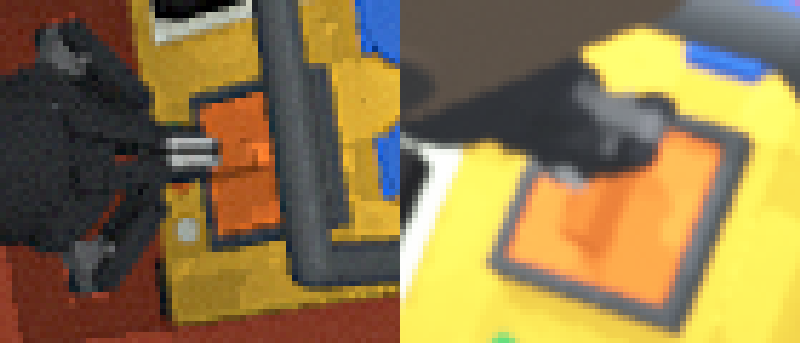

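```bash
python3 - <<'E'
from plan import *
P={"d0":[.1916,-.6472,.2010],"da":[.4679,.0561,.2156]}
o=[]
for t,q in P.items():
  d=pickle.load(open(t+".pkl","rb"))
  for k in("side","top"):
    p,z,m=d[k];K=np.array(m["intrinsics"]);T=np.array(m["extrinsics"])
    x=K@(T@np.r_[q,1])[:3];u,v=(x[:2]/x[2]);print(t,k,u,v,x[2])
    w=cloud(p,z,m);near=(np.linalg.norm(w-q,axis=-1)<.09)&(z>0)&(p.max(2).astype(int)-p.min(2)<50)
    g=w[near];print(len(g),[] if not len(g) else (np.percentile(g,[1,50,99],axis=0).round(3).tolist()))
    u,v=int(np.clip(u,25,614)),int(np.clip(v,25,454))
    a=p[v-25:v+25,u-25:u+25,::-1].copy();a[25,25]=(0,0,255);o.append(cv2.resize(a,(200,200),interpolation=cv2.INTER_NEAREST))
cv2.imwrite("pics/c.png",np.hstack(o))
E
```

```text
d0 side 549.2980998596859 161.53943306445308 1.4278839170255484
167 [[0.167, -0.692, 0.24], [0.182, -0.597, 0.257], [0.214, -0.587, 0.275]]
d0 top 559.3012934385438 352.3243058055862 1.1115853653505665
53 [[0.181, -0.69, 0.242], [0.191, -0.598, 0.258], [0.218, -0.589, 0.273]]
da side 303.7605074735918 245.10359637733143 1.056963014059312
116 [[0.425, 0.085, 0.234], [0.439, 0.103, 0.253], [0.488, 0.117, 0.278]]
da top 278.3777349529296 250.62930615726856 1.1264234188099431
206 [[0.423, 0.072, 0.238], [0.483, 0.093, 0.266], [0.501, 0.119, 0.286]]
```

View pics/c.png

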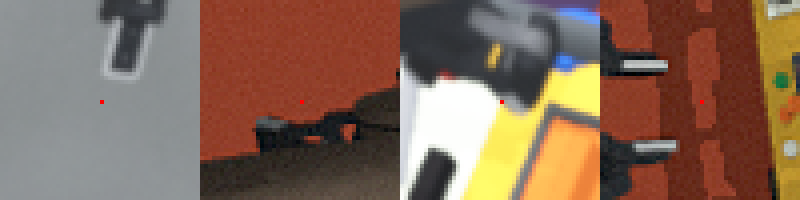

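```bash
python3 - <<'E'
from plan import *
R0=R.from_quat([.98966569,.14339394,0,0]);Ra=R.from_quat([.624,.702,-.227,.256]);p,Rb=cur()
for t,k,q,r,hs in(("d0","side",[.1916,-.6472,.2010],R0,(.045,-.045)),("da","top",[.4679,.0561,.2156],Ra,(.024,-.024)),("da","side",[.4679,.0561,.2156],Ra,(.024,-.024)),("db","top",p,Rb,(0,)),("db","side",p,Rb,(0,))):
    m=pickle.load(open(t+".pkl","rb"))[k][2];K=np.array(m["intrinsics"]);T=np.array(m["extrinsics"])
    for h in hs:
        print(t,k,h,[(L,(lambda x:(x[:2]/x[2]).round(1).tolist())(K@(T@np.r_[q+r.apply([0,h,-L/1e3]),1])[:3])) for L in(0,13,26,39)])
E
```

```text
d0 side 0.045 [(0, [548.9, 154.7]), (13, [550.0, 150.2]), (26, [551.2, 145.6]), (39, [552.4, 141.0])]
d0 side -0.045 [(0, [549.8, 168.7]), (13, [551.0, 164.0]), (26, [552.2, 159.2]), (39, [553.5, 154.4])]
da top 0.024 [(0, [277.1, 241.4]), (13, [273.5, 241.4]), (26, [269.7, 241.4]), (39, [265.9, 241.4])]
da top -0.024 [(0, [279.6, 259.9]), (13, [276.0, 260.1]), (26, [272.2, 260.2]), (39, [268.4, 260.4])]
da side 0.024 [(0, [292.9, 241.8]), (13, [290.6, 239.6]), (26, [288.3, 237.3]), (39, [286.0, 234.9])]
da side -0.024 [(0, [314.8, 248.5]), (13, [312.7, 246.2]), (26, [310.6, 244.0]), (39, [308.5, 241.6])]
db top 0 [(0, [312.0, 248.7]), (13, [308.9, 248.7]), (26, [305.8, 248.8]), (39, [302.6, 248.9])]
db side 0 [(0, [322.2, 263.0]), (13, [320.4, 261.2]), (26, [318.7, 259.3]), (39, [316.9, 257.4])]
```

The shut fingertips (top view, column 305) end about 35 mm behind the reported TCP along the tool axis, above the fin's top. So the true reach is shorter than reported, and I'll reopen and go deeper carefully.

Emit:
carry_out(deltas=[0, 0, -0.015, 0, 0, 0, 0.001, -0.001, -0.015, 0, 0, 0, 0.002, -0.0025, -0.015, 0.005, 0, -0.005, 0.002, -0.0025, -0.015, 0.005, 0, -0.005], grip=50)

```text
time: 5.88
eef_pos: [0.4765, -0.017, 0.1294]
tcp_rot: [0.624, 0.702, -0.227, 0.256]
contact_force: [0.3, -0.6, 0.2]
opening: 0.5
finger_force: 0.0
```

Emit:
carry_out(deltas=[0, 0, 0.01, 0, 0, 0, 0, 0, 0.02, 0, 0, 0, 0, 0, 0.028, 0, 0, 0, 0, 0, 0.034, 0, 0, 0, 0, 0, 0.038, 0, 0, 0])

```text
time: 6.5
eef_pos: [0.4796, -0.0417, 0.1001]
tcp_rot: [0.624, 0.702, -0.227, 0.256]
contact_force: [0.1, 0.6, 0.4]
opening: 0.498
finger_force: 0.0
```

```bash
python3 look.py e; cat > tcpf.py <<'E'
from plan import *
p,r=cur();b=(p-B)@boxR(YAW)-[0,0,.095]
print("TCP u y n",np.round([(b[0]*c+b[2]*s)*1e3,b[1]*1e3,(-b[0]*s+b[2]*c)*1e3],1),(fR().inv()*r).as_rotvec().round(3))
E
python3 tcpf.py
```

```text
TCP u y n [ 10.4 -55.   -2. ] [ 0. -0. -0.]
```

View pics/e.png

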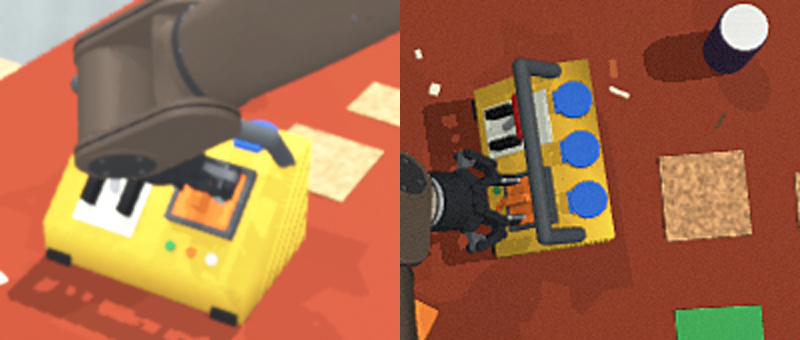

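Emit:
carry_out(deltas=[0, 0, 0.002, 0, 0, 0, 0, 0, 0.004, 0, 0, 0, 0, 0, 0.006, 0, 0, 0, 0, 0, 0.008, 0, 0, 0, 0, 0, 0.008, 0, 0, 0])

```text
time: 7.22
eef_pos: [0.4802, -0.0465, 0.0943]
tcp_rot: [0.624, 0.702, -0.227, 0.256]
contact_force: [-0.2, 0.9, 0.1]
opening: 0.5
finger_force: 0.0
```

Emit:
carry_out(deltas=[0, 0, 0, 0, 0, 0, 0, 0, 0, 0, 0, 0, 0, 0, 0, 0, 0, 0, 0, 0, 0, 0, 0, 0, 0, 0, 0, 0, 0, 0], grip=0, grip_force=40)

```text
time: 7.85
eef_pos: [0.4805, -0.0463, 0.0946]
tcp_rot: [0.624, 0.702, -0.227, 0.256]
contact_force: [0.9, 1.2, 1.1]
opening: 0.128
finger_force: 40.6
```

```bash
python3 tcpf.py
```

```text
TCP u y n [ 10.5 -54.5  -9.3] [-0.001 -0.     0.   ]
```

```bash
python3 - <<'E'
from plan import *
a=np.array
T=fR();T0=fR(0);T20=fR(20)
p,r=cmd0=cur()
plan((fw(10.4,-55,-9.5),T),[(fw(10.4,-55,0),T,2),(fw(10.4,-55,110),T,8),(a([.475,.03,.33]),T,5),(a([.482,-.14,.34]),T20,5),(a([.49,-.30,.25]),T0,5),(a([.49,-.30,.06]),T0,5)])
E
```

```text
[0.0, 0.0, -0.0048, 0.0, 0.0, 0.0, 0.0, 0.0, -0.0095, 0.0, 0.0, 0.0, 0.0, 0.0, -0.0232, 0.0, 0.0, 0.0, 0.0, 0.0, -0.037, 0.0, 0.0, 0.0, 0.0, 0.0, -0.0508, 0.0, 0.0, 0.0]
[0.0, 0.0, -0.0137, 0.0, 0.0, 0.0, 0.0, 0.0, -0.0275, 0.0, 0.0, 0.0, 0.0, 0.0, -0.0412, 0.0, 0.0, 0.0, 0.0, 0.0, -0.055, 0.0, 0.0, 0.0, 0.0, 0.0, -0.0687, 0.0, 0.0, 0.0]
[-0.0186, 0.0008, -0.022, 0.0, 0.0, 0.0, -0.0371, 0.0016, -0.0441, 0.0, 0.0, 0.0, -0.0557, 0.0024, -0.0661, 0.0, 0.0, 0.0, -0.0743, 0.0032, -0.0881, 0.0, 0.0, 0.0, -0.0929, 0.004, -0.1101, 0.0, 0.0, 0.0]
[-0.0272, -0.0026, 0.0202, 0.0, 0.07, 0.0, -0.0545, -0.0052, 0.0405, 0.0, 0.14, 0.0, -0.0818, -0.0078, 0.0608, 0.0, 0.209, 0.0, -0.1091, -0.0104, 0.0811, 0.0, 0.279, 0.0, -0.1363, -0.013, 0.1014, 0.0, 0.349, 0.0]
[-0.0239, -0.0021, 0.0278, 0.0, 0.07, 0.0, -0.0478, -0.0043, 0.0556, 0.0, 0.14, 0.0, -0.0717, -0.0065, 0.0835, 0.0, 0.21, 0.0, -0.0955, -0.0086, 0.1113, 0.0, 0.279, 0.0, -0.1194, -0.0108, 0.1392, 0.0, 0.349, 0.0]
[0.0, 0.0, 0.038, 0.0, 0.0, 0.0, 0.0, 0.0, 0.076, 0.0, 0.0, 0.0, 0.0, 0.0, 0.114, 0.0, 0.0, 0.0, 0.0, 0.0, 0.152, 0.0, 0.0, 0.0, 0.0, 0.0, 0.19, 0.0, 0.0, 0.0]
```

Emit:
carry_out(deltas=[0, 0, -0.005, 0, 0, 0, 0, 0, -0.01, 0, 0, 0, 0, 0, -0.02, 0, 0, 0, 0, 0, -0.03, 0, 0, 0], grip_force=60)

```text
time: 8.35
eef_pos: [0.4778, -0.0266, 0.1177]
tcp_rot: [0.624, 0.702, -0.227, 0.256]
contact_force: [-1.5, -0.0, -1.0]
opening: 0.127
finger_force: 61.8
```

Emit:
carry_out(deltas=[0, 0, -0.018, 0, 0, 0, 0, 0, -0.036, 0, 0, 0, 0, 0, -0.054, 0, 0, 0, 0, 0, -0.072, 0, 0, 0, 0, 0, -0.09, 0, 0, 0])

```text
time: 8.98
eef_pos: [0.4711, 0.0311, 0.1874]
tcp_rot: [0.624, 0.702, -0.227, 0.256]
contact_force: [-0.6, 0.1, -1.4]
opening: 0.123
finger_force: 61.8
```

Emit:
carry_out(deltas=[-0.0186, 0.0008, -0.022, 0, 0, 0, -0.037, 0.0016, -0.044, 0, 0, 0, -0.0557, 0.0024, -0.066, 0, 0, 0, -0.0743, 0.0032, -0.088, 0, 0, 0, -0.093, 0.004, -0.11, 0, 0, 0])

```text
time: 9.6
eef_pos: [0.4749, 0.0306, 0.3317]
tcp_rot: [0.624, 0.702, -0.227, 0.256]
contact_force: [-0.1, -0.6, -1.5]
opening: 0.13
finger_force: 61.8
```

Emit:
carry_out(deltas=[-0.0272, -0.0026, 0.0202, 0, 0.07, 0, -0.0545, -0.0052, 0.0405, 0, 0.14, 0, -0.0818, -0.0078, 0.0608, 0, 0.209, 0, -0.1091, -0.0104, 0.0811, 0, 0.279, 0, -0.1363, -0.013, 0.1014, 0, 0.349, 0])

```text
time: 10.22
eef_pos: [0.4819, -0.1403, 0.3412]
tcp_rot: [0.654, 0.736, -0.115, 0.129]
contact_force: [1.0, -0.3, -1.5]
opening: 0.123
finger_force: 61.8
```

Emit:
carry_out(deltas=[-0.0239, -0.0021, 0.0278, 0, 0.07, 0, -0.0478, -0.0043, 0.0556, 0, 0.14, 0, -0.0717, -0.0065, 0.0835, 0, 0.21, 0, -0.0955, -0.0086, 0.1113, 0, 0.279, 0, -0.1194, -0.0108, 0.1392, 0, 0.349, 0])

```text
time: 10.85
eef_pos: [0.4902, -0.3004, 0.2505]
tcp_rot: [0.664, 0.748, 0.001, -0.001]
contact_force: [0.7, 0.3, -1.5]
opening: 0.126
finger_force: 61.8
```

```bash
python3 - <<'E'
from plan import *
from plant import ctrl
p,r=cur();print(p,(fR(0).inv()*r).as_rotvec().round(3),ctrl.get_state()["opening"])
o=[]
for k in("side","top"):
    im,z=ctrl.read_camera(k);m=ctrl.camera_model(k);h=cv2.cvtColor(im,cv2.COLOR_RGB2HSV);w=cloud(im,z,m)
    q=(w-p)@r.as_matrix()
    msk=(z>0)&(h[...,0]>5)&(h[...,0]<22)&(h[...,1]>170)&(np.linalg.norm(q,axis=-1)<.08)&(w[...,2]>.08)
    print(k,msk.sum(),(np.percentile(q[msk],[1,50,99],axis=0)*1e3).round(1).tolist() if msk.any() else '')
E
```

```text
[ 0.49021773 -0.30044264  0.25052616] [-0.     0.002 -0.001] 0.12620188874848526
side 356 [[-13.5, -33.5, -52.1], [29.6, -4.6, -17.9], [37.7, 29.9, -4.3]]
top 2 [[0.9, 21.1, -17.7], [15.4, 26.1, -15.5], [30.0, 31.0, -13.3]]
```

Emit:
carry_out(deltas=[0, 0, 0.05, 0, 0, 0, 0, 0, 0.1, 0, 0, 0, 0, 0, 0.15, 0, 0, 0, 0, 0, 0.2, 0, 0, 0, 0, 0, 0.23, 0, 0, 0])

```text
time: 11.58
eef_pos: [0.4894, -0.2979, 0.0182]
tcp_rot: [0.664, 0.748, -0.0, -0.002]
contact_force: [0.3, -0.2, -1.8]
opening: 0.124
finger_force: 61.8
```

Emit:
carry_out(deltas=[0, 0, 0.003, 0, 0, 0, 0, 0, 0.006, 0, 0, 0, 0, 0, 0.009, 0, 0, 0, 0, 0, 0.012, 0, 0, 0, 0, 0, 0.015, 0, 0, 0])

```text
time: 12.2
eef_pos: [0.4906, -0.3002, 0.006]
tcp_rot: [0.664, 0.747, -0.0, 0.001]
contact_force: [-0.3, -0.6, -1.0]
opening: 0.126
finger_force: 61.8
```

Emit:
carry_out(deltas=[0, 0, 0.001, 0, 0, 0, 0, 0, 0.002, 0, 0, 0, 0, 0, 0.003, 0, 0, 0])

```text
time: 12.58
eef_pos: [0.4903, -0.3, 0.0024]
tcp_rot: [0.664, 0.747, -0.0, 0.0]
contact_force: [-0.3, 0.4, -0.7]
opening: 0.127
finger_force: 61.8
```

Emit:
carry_out(deltas=[0, 0, 0.001, 0, 0, 0, 0, 0, 0.002, 0, 0, 0, 0, 0, 0.002, 0, 0, 0])

```text
time: 12.95
eef_pos: [0.4902, -0.2999, 0.0004]
tcp_rot: [0.664, 0.747, -0.0, 0.0]
contact_force: [-0.6, -0.2, -0.8]
opening: 0.127
finger_force: 61.8
```

Emit:
carry_out(deltas=[0, 0, 0.001, 0, 0, 0, 0, 0, 0.002, 0, 0, 0, 0, 0, 0.002, 0, 0, 0])

```text
time: 13.32
eef_pos: [0.4902, -0.2998, -0.0017]
tcp_rot: [0.664, 0.747, -0.0, 0.0]
contact_force: [-0.3, 0.4, -1.5]
opening: 0.126
finger_force: 61.8
```

Not touching yet, so I continue.

Emit:
carry_out(deltas=[0, 0, 0.001, 0, 0, 0, 0, 0, 0.002, 0, 0, 0, 0, 0, 0.002, 0, 0, 0])

```text
time: 13.7
eef_pos: [0.4902, -0.2998, -0.0037]
tcp_rot: [0.664, 0.747, -0.0, 0.0]
contact_force: [0.7, 0.6, -2.1]
opening: 0.126
finger_force: 61.8
```

Emit:
carry_out(deltas=[0, 0, 0.001, 0, 0, 0, 0, 0, 0.0015, 0, 0, 0, 0, 0, 0.0015, 0, 0, 0])

```text
time: 14.08
eef_pos: [0.4904, -0.3, -0.004]
tcp_rot: [0.664, 0.747, -0.0, 0.0]
contact_force: [-2.4, 2.0, 5.2]
opening: 0.125
finger_force: 62.8
```

Contact. I'll release and rise.

Emit:
carry_out(deltas=[0, 0, -0.0005, 0, 0, 0, 0, 0, -0.0005, 0, 0, 0, 0, 0, -0.0005, 0, 0, 0, 0, 0, -0.0005, 0, 0, 0], grip=40)

```text
time: 14.58
eef_pos: [0.4903, -0.2999, -0.0047]
tcp_rot: [0.664, 0.747, -0.0, 0.0]
contact_force: [-0.0, -0.2, -0.2]
opening: 0.402
finger_force: 0.0
```

Emit:
carry_out(deltas=[0, 0, -0.02, 0, 0, 0, 0, 0, -0.06, 0, 0, 0, 0, 0, -0.12, 0, 0, 0, 0, 0, -0.18, 0, 0, 0, 0, 0, -0.24, 0, 0, 0])

```text
time: 15.2
eef_pos: [0.4901, -0.2997, 0.2392]
tcp_rot: [0.664, 0.747, -0.0, 0.001]
contact_force: [0.3, 0.4, -0.3]
opening: 0.4
finger_force: 0.0
```

```bash
python3 look.py f; python3 - <<'E'
from plan import *
d=pickle.load(open("df.pkl","rb"))
for k in("side","top"):
    im,z,m=d[k];h=cv2.cvtColor(im,cv2.COLOR_RGB2HSV);w=cloud(im,z,m)
    msk=(z>0)&(h[...,0]>5)&(h[...,0]<20)&(h[...,1]>185)&(abs(w[...,0]-.49)<.065)&(abs(w[...,1]+.3)<.065)&(w[...,2]<.08)&(w[...,2]>.01)
    g=w[msk];print(k,msk.sum(),np.percentile(g,[1,50,99],axis=0).round(4).tolist())
p,r=cur();print(p)
# inspect pocket: blue button centre
for k in("side","top"):
    im,z,m=d[k];h=cv2.cvtColor(im,cv2.COLOR_RGB2HSV);w=cloud(im,z,m)
    b=(w-B)@boxR(YAW)-[0,0,.095]
    f=np.stack([b[...,0]*c+b[...,2]*s,b[...,1],-b[...,0]*s+b[...,2]*c],-1)*1e3
    msk=(z>0)&(h[...,0]>95)&(h[...,0]<130)&(h[...,1]>130)&(abs(f[...,0]-10)<35)&(abs(f[...,1]+55)<35)&(f[...,2]<30)
    if msk.any(): print(k,msk.sum(),np.percentile(f[msk],[2,50,98],axis=0).round(1).tolist())
E
```

```text
side 28 [[0.459, -0.3047, 0.014], [0.4819, -0.2883, 0.0328], [0.4851, -0.2645, 0.0448]]
top 14 [[0.4817, -0.2742, 0.0112], [0.5145, -0.2671, 0.0193], [0.5193, -0.2617, 0.0248]]
[ 0.49375111 -0.30271916  0.24719765]
side 132 [[-4.5, -70.3, 4.3], [7.6, -57.5, 8.4], [20.3, -43.8, 12.1]]
top 41 [[-1.7, -66.9, 7.2], [7.6, -53.8, 11.4], [15.1, -41.0, 13.9]]
```

View pics/f.png

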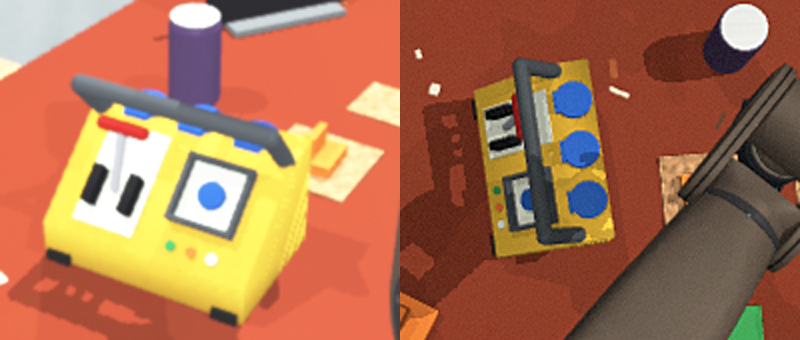

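The cover sits flat on the mat, seen at (325,150) in the side crop. The blue button is exposed, with its centre near u 8, y -55. Next is the press with shut fingers.

```bash
python3 - <<'E'
from plan import *
a=np.array
T=fR();T0=fR(0);T20=fR(20)
plan((a([.4902,-.2998,.2347+.0]),T0),[(a([.482,-.14,.36]),T20,5),(a([.475,.03,.34]),T,5),(fw(9,-55,110),T,5),(fw(9,-55,10),T,5)])
E
python3 -c "
from plan import *
print(cur())"
```

```text
[0.0319, 0.0021, -0.0251, 0.0, -0.07, 0.0, 0.0639, 0.0042, -0.0501, 0.0, -0.14, 0.0, 0.0958, 0.0063, -0.0752, 0.0, -0.209, 0.0, 0.1277, 0.0084, -0.1002, 0.0, -0.279, 0.0, 0.1597, 0.0106, -0.1253, 0.0, -0.349, 0.0]
[0.0332, 0.0025, -0.0078, 0.0, -0.07, 0.0, 0.0665, 0.0051, -0.0157, 0.0, -0.14, 0.0, 0.0997, 0.0077, -0.0235, 0.0, -0.21, 0.0, 0.133, 0.0103, -0.0314, 0.0, -0.279, 0.0, 0.1662, 0.0129, -0.0392, 0.0, -0.349, 0.0]
[0.0202, -0.0008, 0.0235, 0.0, 0.0, 0.0, 0.0403, -0.0016, 0.0471, 0.0, 0.0, 0.0, 0.0604, -0.0024, 0.0707, 0.0, 0.0, 0.0, 0.0806, -0.0032, 0.0942, 0.0, 0.0, 0.0, 0.1007, -0.004, 0.1178, 0.0, 0.0, 0.0]
[0.0, 0.0, 0.02, 0.0, 0.0, 0.0, 0.0, 0.0, 0.04, 0.0, 0.0, 0.0, 0.0, 0.0, 0.06, 0.0, 0.0, 0.0, 0.0, 0.0, 0.08, 0.0, 0.0, 0.0, 0.0, 0.0, 0.1, 0.0, 0.0, 0.0]
(array([ 0.49375111, -0.30271916,  0.24719765]), Rotation.from_matrix(array([[-0.11746576,  0.99297249,  0.01440247],
                            [ 0.9929704 ,  0.11765323, -0.01294239],
                            [-0.01454593,  0.01278094, -0.99981251]])))
```

Emit:
carry_out(deltas=[0.032, 0.002, -0.025, 0, -0.07, 0, 0.064, 0.004, -0.05, 0, -0.14, 0, 0.096, 0.006, -0.075, 0, -0.209, 0, 0.1277, 0.0084, -0.1002, 0, -0.279, 0, 0.1597, 0.0106, -0.1253, 0, -0.349, 0], grip=0)

```text
time: 15.92
eef_pos: [0.4814, -0.1388, 0.3627]
tcp_rot: [0.654, 0.736, -0.116, 0.132]
contact_force: [0.4, 0.5, -0.1]
opening: -0.001
finger_force: 0.0
```

Emit:
carry_out(deltas=[0.0332, 0.0025, -0.0078, 0, -0.07, 0, 0.0665, 0.0051, -0.0157, 0, -0.14, 0, 0.0997, 0.0077, -0.0235, 0, -0.21, 0, 0.133, 0.0103, -0.0314, 0, -0.279, 0, 0.1662, 0.0129, -0.0392, 0, -0.349, 0])

```text
time: 16.55
eef_pos: [0.4745, 0.0312, 0.3417]
tcp_rot: [0.624, 0.702, -0.227, 0.257]
contact_force: [0.4, 0.5, 0.1]
opening: -0.004
finger_force: 0.0
```

Emit:
carry_out(deltas=[0.0202, -0.0008, 0.0235, 0, 0, 0, 0.0403, -0.0016, 0.0471, 0, 0, 0, 0.0604, -0.0024, 0.0707, 0, 0, 0, 0.0806, -0.0032, 0.0942, 0, 0, 0, 0.1007, -0.004, 0.1178, 0, 0, 0])

```text
time: 17.18
eef_pos: [0.4708, 0.031, 0.1856]
tcp_rot: [0.625, 0.702, -0.227, 0.256]
contact_force: [0.2, -0.8, -0.4]
opening: -0.003
finger_force: 0.0
```

Emit:
carry_out(deltas=[0, 0, 0.02, 0, 0, 0, 0, 0, 0.04, 0, 0, 0, 0, 0, 0.06, 0, 0, 0, 0, 0, 0.08, 0, 0, 0, 0, 0, 0.1, 0, 0, 0])

```text
time: 17.8
eef_pos: [0.4787, -0.0333, 0.1095]
tcp_rot: [0.625, 0.702, -0.227, 0.256]
contact_force: [0.1, -0.1, 0.7]
opening: -0.001
finger_force: 0.0
```

Emit:
carry_out(deltas=[0, 0, 0.005, 0, 0, 0, 0, 0, 0.01, 0, 0, 0, 0, 0, 0.015, 0, 0, 0, 0, 0, 0.02, 0, 0, 0, 0, 0, 0.02, 0, 0, 0])

```text
time: 18.42
eef_pos: [0.4797, -0.0458, 0.0935]
tcp_rot: [0.624, 0.702, -0.227, 0.256]
contact_force: [0.3, -0.0, 0.3]
opening: 0.002
finger_force: 0.0
```

```bash
python3 tcpf.py
```

```text
TCP u y n [  9.4 -55.2  -9.8] [ 0. -0. -0.]
```

Emit:
carry_out(deltas=[0, 0, 0.003, 0, 0, 0, 0, 0, 0.006, 0, 0, 0, 0, 0, 0.006, 0, 0, 0])

```text
time: 18.8
eef_pos: [0.4802, -0.0497, 0.0889]
tcp_rot: [0.624, 0.702, -0.227, 0.256]
contact_force: [0.1, 0.5, -0.6]
opening: -0.004
finger_force: 0.0
```

Emit:
carry_out(deltas=[0, 0, 0.002, 0, 0, 0, 0, 0, 0.004, 0, 0, 0, 0, 0, 0.004, 0, 0, 0])

```text
time: 19.18
eef_pos: [0.4805, -0.0522, 0.0859]
tcp_rot: [0.624, 0.702, -0.227, 0.256]
contact_force: [0.1, -0.2, 0.1]
opening: -0.0
finger_force: 0.0
```

Emit:
carry_out(deltas=[0, 0, 0.002, 0, 0, 0, 0, 0, 0.004, 0, 0, 0, 0, 0, 0.004, 0, 0, 0])

```text
time: 19.55
eef_pos: [0.4811, -0.0546, 0.0832]
tcp_rot: [0.624, 0.702, -0.227, 0.256]
contact_force: [-1.1, 1.2, 1.4]
opening: 0.001
finger_force: 1.2
```

Emit:
carry_out(deltas=[0, 0, 0.002, 0, 0, 0, 0, 0, 0.004, 0, 0, 0, 0, 0, 0.004, 0, 0, 0])

```text
time: 19.92
eef_pos: [0.4815, -0.0573, 0.08]
tcp_rot: [0.624, 0.702, -0.227, 0.256]
contact_force: [-0.3, 2.1, 2.7]
opening: 0.001
finger_force: 1.5
```

Emit:
carry_out(deltas=[0, 0, 0.001, 0, 0, 0, 0, 0, 0.002, 0, 0, 0, 0, 0, 0.002, 0, 0, 0, 0, 0, 0.002, 0, 0, 0])

```text
time: 20.42
eef_pos: [0.4816, -0.0585, 0.0786]
tcp_rot: [0.624, 0.702, -0.227, 0.256]
contact_force: [0.5, 2.5, 2.9]
opening: 0.004
finger_force: 1.8
```

```bash
cat > lev.py <<'E'
from plan import *
from plant import ctrl
for k in("side","top"):
    im,z=ctrl.read_camera(k);m=ctrl.camera_model(k);h=cv2.cvtColor(im,cv2.COLOR_RGB2HSV);w=cloud(im,z,m)
    b=(w-B)@boxR(YAW)-[0,0,.095]
    f=np.stack([b[...,0]*c+b[...,2]*s,b[...,1],-b[...,0]*s+b[...,2]*c],-1)*1e3
    ins=(z>0)&(abs(f[...,0])<100)&(f[...,1]>0)&(f[...,1]<110)&(f[...,2]>25)&(f[...,2]<120)
    g=f[ins&((h[...,0]<6)|(h[...,0]>174))&(h[...,1]>150)]
    print(k,len(g),np.percentile(g,[2,50,98],axis=0).round(1).tolist() if len(g) else '')
    for r in ctrl.find_in(k,"lever_bar")[:2]:
        x,y=map(int,r["uv"]);print(r["score"],x,y,f[y,x].round(1))
E
python3 lev.py; python3 tcpf.py
```

```text
side 72 [[-28.0, 52.4, 79.3], [-22.8, 67.8, 82.3], [-16.4, 83.2, 86.1]]
top 124 [[-47.7, 25.6, 68.3], [-37.9, 55.5, 77.4], [-32.9, 86.2, 82.4]]
0.78 280 215 [-37.2  52.5  78.2]
0.47 320 218 [41.8 29.3  3.1]
TCP u y n [  9.5 -54.9 -29.5] [-0.001 -0.    -0.   ]
```

The lever has tripped, with the bar now at about u -42, n 74. Next I back out, go round, and push the lever up.

```bash
python3 - <<'E'
from plan import *
T=fR()
plan((fw(9.4,-55,-30),T),[(fw(9.4,-55,-10),T,2),(fw(9.4,-55,110),T,3),(fw(-74,55,110),T,5),(fw(-74,55,12),T,5),(fw(-60,55,12),T,5),(fw(-30,55,17),T,5),(fw(0,55,17),T,5),(fw(17,55,12),T,5)])
print(fw(-74,55,12))
E
```

```text
[0.0, 0.0, -0.01, 0.0, 0.0, 0.0, 0.0, 0.0, -0.02, 0.0, 0.0, 0.0, 0.0, 0.0, -0.06, 0.0, 0.0, 0.0, 0.0, 0.0, -0.1, 0.0, 0.0, 0.0, 0.0, 0.0, -0.14, 0.0, 0.0, 0.0]
[0.0167, 0.022, 0.0, 0.0, 0.0, 0.0, 0.0334, 0.044, 0.0, 0.0, 0.0, 0.0, 0.05, 0.066, 0.0, 0.0, 0.0, 0.0, 0.0667, 0.088, 0.0, 0.0, 0.0, 0.0, 0.0834, 0.11, 0.0, 0.0, 0.0, 0.0]
[0.0, 0.0, 0.0196, 0.0, 0.0, 0.0, 0.0, 0.0, 0.0392, 0.0, 0.0, 0.0, 0.0, 0.0, 0.0588, 0.0, 0.0, 0.0, 0.0, 0.0, 0.0784, 0.0, 0.0, 0.0, 0.0, 0.0, 0.098, 0.0, 0.0, 0.0]
[-0.0028, 0.0, 0.0, 0.0, 0.0, 0.0, -0.0056, 0.0, 0.0, 0.0, 0.0, 0.0, -0.0084, 0.0, 0.0, 0.0, 0.0, 0.0, -0.0112, 0.0, 0.0, 0.0, 0.0, 0.0, -0.014, 0.0, 0.0, 0.0, 0.0, 0.0]
[-0.006, 0.0, -0.001, 0.0, 0.0, 0.0, -0.012, 0.0, -0.002, 0.0, 0.0, 0.0, -0.018, 0.0, -0.003, 0.0, 0.0, 0.0, -0.024, 0.0, -0.004, 0.0, 0.0, 0.0, -0.03, 0.0, -0.005, 0.0, 0.0, 0.0]
[-0.006, 0.0, 0.0, 0.0, 0.0, 0.0, -0.012, 0.0, 0.0, 0.0, 0.0, 0.0, -0.018, 0.0, 0.0, 0.0, 0.0, 0.0, -0.024, 0.0, 0.0, 0.0, 0.0, 0.0, -0.03, 0.0, 0.0, 0.0, 0.0, 0.0]
[-0.0034, 0.0, 0.001, 0.0, 0.0, 0.0, -0.0068, 0.0, 0.002, 0.0, 0.0, 0.0, -0.0102, 0.0, 0.003, 0.0, 0.0, 0.0, -0.0136, 0.0, 0.004, 0.0, 0.0, 0.0, -0.017, 0.0, 0.005, 0.0, 0.0, 0.0]
[0.58008542 0.04439474 0.05662625]
```

Emit:
carry_out(deltas=[0, 0, -0.01, 0, 0, 0, 0, 0, -0.02, 0, 0, 0, 0, 0, -0.06, 0, 0, 0, 0, 0, -0.1, 0, 0, 0, 0, 0, -0.14, 0, 0, 0])

```text
time: 21.25
eef_pos: [0.47, 0.0319, 0.1865]
tcp_rot: [0.624, 0.702, -0.227, 0.255]
contact_force: [0.3, -0.0, 0.0]
opening: -0.002
finger_force: 0.0
```

```bash
python3 lev.py
```

```text
side 147 [[-51.8, 23.6, 71.3], [-46.3, 50.7, 75.7], [-40.0, 81.7, 79.9]]
0.82 264 264 [-27.8  77.6  17.3]
top 123 [[-49.4, 26.8, 67.7], [-39.5, 56.1, 76.6], [-33.5, 85.4, 82.0]]
0.55 282 213 [-36.2  58.4  70.3]
```

The lever is fully down, and I'm moving round and in.

Emit:
carry_out(deltas=[0.017, 0.022, 0, 0, 0, 0, 0.033, 0.044, 0, 0, 0, 0, 0.05, 0.066, 0, 0, 0, 0, 0.067, 0.088, 0, 0, 0, 0, 0.0834, 0.11, 0, 0, 0, 0])

```text
time: 22.08
eef_pos: [0.5718, 0.1063, 0.1292]
tcp_rot: [0.624, 0.702, -0.229, 0.255]
contact_force: [0.9, -0.1, -0.5]
opening: 0.004
finger_force: 0.0
```

Emit:
carry_out(deltas=[0, 0, 0.02, 0, 0, 0, 0, 0, 0.04, 0, 0, 0, 0, 0, 0.06, 0, 0, 0, 0, 0, 0.08, 0, 0, 0, 0, 0, 0.098, 0, 0, 0])

```text
time: 22.7
eef_pos: [0.5797, 0.0434, 0.056]
tcp_rot: [0.624, 0.702, -0.227, 0.256]
contact_force: [-1.6, -0.0, -0.3]
opening: 0.001
finger_force: 0.0
```

```bash
python3 tcpf.py
```

```text
TCP u y n [-73.7  54.5  10.9] [ 0. -0.  0.]
```

Emit:
carry_out(deltas=[-0.003, 0, 0, 0, 0, 0, -0.006, 0, 0, 0, 0, 0, -0.009, 0, 0, 0, 0, 0, -0.012, 0, 0, 0, 0, 0, -0.015, 0, 0, 0, 0, 0])

```text
time: 23.32
eef_pos: [0.5816, 0.0339, 0.0669]
tcp_rot: [0.624, 0.703, -0.226, 0.256]
contact_force: [0.1, 2.7, -0.8]
opening: 0.001
finger_force: 1.0
```

Emit:
carry_out(deltas=[-0.006, 0, -0.001, 0, 0, 0, -0.012, 0, -0.002, 0, 0, 0, -0.018, 0, -0.003, 0, 0, 0, -0.024, 0, -0.004, 0, 0, 0, -0.03, 0, -0.005, 0, 0, 0])

```text
time: 23.95
eef_pos: [0.5836, 0.0131, 0.09]
tcp_rot: [0.624, 0.702, -0.227, 0.256]
contact_force: [0.6, 0.9, -0.5]
opening: 0.002
finger_force: 0.4
```

```bash
python3 lev.py
```

```text
side 8 [[-12.7, 43.7, 77.3], [-10.1, 46.7, 82.5], [-6.9, 50.6, 84.2]]
0.51 273 248 [16.  81.   0.7]
top 124 [[-17.7, 26.0, 76.7], [-6.1, 57.6, 83.4], [-0.8, 88.5, 94.5]]
0.74 285 213 [-10.5  51.6  85.4]
```

The lever is rising, so I carry on.

Emit:
carry_out(deltas=[-0.006, 0, 0, 0, 0, 0, -0.012, 0, 0, 0, 0, 0, -0.018, 0, 0, 0, 0, 0, -0.024, 0, 0, 0, 0, 0, -0.03, 0, 0, 0, 0, 0])

```text
time: 24.78
eef_pos: [0.5865, -0.0097, 0.1096]
tcp_rot: [0.624, 0.702, -0.227, 0.256]
contact_force: [-0.6, 0.6, 0.7]
opening: -0.002
finger_force: 0.2
```

Emit:
carry_out(deltas=[-0.003, 0, 0.001, 0, 0, 0, -0.007, 0, 0.002, 0, 0, 0, -0.01, 0, 0.003, 0, 0, 0, -0.013, 0, 0.004, 0, 0, 0, -0.015, 0, 0.005, 0, 0, 0])

```text
time: 25.4
eef_pos: [0.5881, -0.024, 0.1149]
tcp_rot: [0.624, 0.702, -0.227, 0.256]
contact_force: [-0.2, -0.1, 0.4]
opening: 0.005
finger_force: 0.0
```

```bash
python3 lev.py;python3 tcpf.py
```

```text
side 34 [[38.6, 23.8, 45.5], [44.4, 30.5, 49.1], [47.4, 64.8, 53.5]]
0.64 281 245 [ -0.4  -2.2 134.3]
top 62 [[11.8, 25.9, 48.2], [45.0, 55.4, 52.0], [49.7, 99.5, 112.0]]
0.48 306 209 [27.5 56.3 40.2]
0.36 399 244 [ 165.3  -68.5 -190.8]
TCP u y n [16.  54.9 12.4] [-0. -0. -0.]
```

The lever is home. I'll withdraw and check.

Emit:
carry_out(deltas=[0.02, 0, 0, 0, 0, 0, 0.03, 0, -0.02, 0, 0, 0, 0.03, 0, -0.06, 0, 0, 0, 0.03, 0, -0.1, 0, 0, 0, 0.03, 0, -0.15, 0, 0, 0])

```text
time: 26.22
eef_pos: [0.5731, 0.0969, 0.2111]
tcp_rot: [0.624, 0.703, -0.228, 0.255]
contact_force: [0.0, -0.8, -0.7]
opening: -0.003
finger_force: 0.0
```

Emit:
carry_out(deltas=[0, 0, -0.03, 0, 0, 0, 0, 0, -0.06, 0, 0, 0, 0, 0, -0.06, 0, 0, 0, 0, 0, -0.06, 0, 0, 0])

```text
time: 26.72
eef_pos: [0.5689, 0.1334, 0.2554]
tcp_rot: [0.624, 0.703, -0.228, 0.255]
contact_force: [-0.7, 0.2, -0.5]
opening: 0.006
finger_force: 0.0
```

```bash
python3 lev.py; sed -i 's/(250,150,200,170)/(300,150,200,170)/;s/(220,170,200,170)/(250,170,200,170)/' look.py; python3 look.py g
```

```text
side 126 [[36.6, 23.5, 45.0], [42.2, 51.4, 49.6], [48.0, 79.9, 54.3]]
0.65 278 236 [35.8 58.2 44.7]
top 55 [[38.9, 26.8, 48.3], [44.7, 54.4, 52.6], [51.3, 82.4, 54.7]]
0.42 305 210 [21.8 55.  38.4]
```

View pics/g.png

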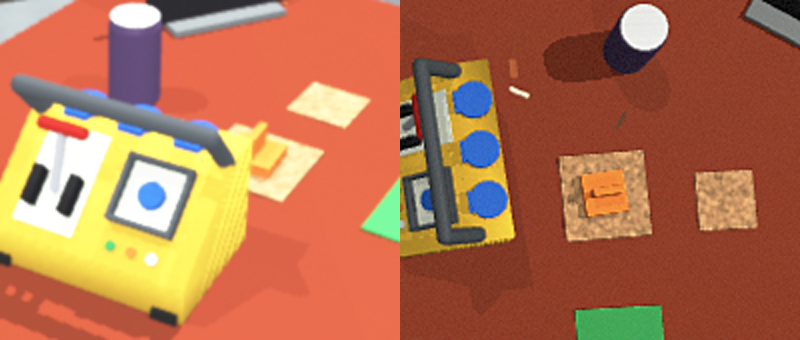

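The cover lies flat in the middle of the larger cork mat at (605,193). The lever is back up at (62,128), the button is out at (152,195), and nothing else has moved.

```bash
python3 -c "
from plant import ctrl
print(ctrl.sign_off())"
```

```text
the job is handed in; nothing more can be done
None
```

The breaker test is done and handed in at about 27 s: the cover lies flat on the larger cork mat, the button tripped the lever and is out again, the lever is back up and stays, and the arm did not go near the notebook, tumbler or tape roll.

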